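# Turn a cast cover over onto the work board

## Task

The square metal cover lies on the bench on its bevelled outside. It is too wide to grip, so push it up against the front of the wooden work board and keep pushing its near edge up until it tips over onto the board, flat joint face down; then slide it along the board until its edge is flush against the back stop, not sticking out past the sides of the board. Leave the carton, the roll of tape and the torch where they are.

Things in the scene. Friction and masses are not known exactly. Their poses are not given: they have to be found in the camera images.
- cover: square cast metal cover, 120 x 120 x 26 mm, about 0.45 kg, loose. Origin: centre of its bevelled outer face (88 x 88 mm), which lies on the bench at the start; own z points from there to the flat joint face with the four bolt holes (up at the start, down at the end); own x, y run parallel to its sides
- cover_mid (a point): centre of the cover, half-way through its 26 mm; axes as the cover. Own z +3 to +13 mm is the upright rim, 120 mm square; below it the edge is bevelled at 45 degrees all round, 16 mm in and 16 mm high, so a tilted fingertip can get under the rim. It starts in front of the board, up to 50 mm clear, turned up to 0.2 rad
- board: fixed wooden work board, 170 mm deep (own x), 170 mm wide (own y), deck 24 mm above the bench; origin: centre of its underside, at bench height; own x points from its front to the back stop, own z up. With the cover home, the cover's centre is at own x = +11 mm, 37 mm above the bench
- board_front (a point): middle of the top edge of the board's upright front face (the wall to tip the cover against), 24 mm above the bench, at the board's own x = -85 mm. The cover's rim spans 16 to 26 mm above the bench, so it meets the wall and stands 2 mm proud of it; pressed on with some 15 N at the near bevel the cover does not slip, at the finger or at the wall, and can be swung up and over about this edge
- board_stop (a point): middle of the foot of the back stop's front face, at deck height, at the board's own x = +71 mm; the stop is a dark strip along the whole back of the board, 18 mm higher than the deck, 14 mm thick
- small_carton_mid (a point): bystander: small brown carton, 61 x 90 x 70 mm high, loose; its centre
- masking_tape_mid (a point): bystander: roll of masking tape lying flat, 94 mm across, 25 mm high, loose; its centre
- torch_mid (a point): bystander: dark grey torch lying down, 36 x 125 x 37 mm, loose; its centre
Things that resemble listed ones, but are neither listed nor needed, are in the scene too. Of the things shaped like the cover, the metal one is meant.

How it is judged:
On the way, in this order (a step that is already met when the one before it is completed fails the run):
1. the cover is tipped up steeply (more than about 35 degrees) against the board (angle between cover_mid's own z axis and vertical between 0.6 and 2.3 rad and contact force between cover and board above 0.2 N), for 0.1 s.
2. the cover lies turned over, joint face down on the board (angle between cover_mid's own z axis and vertical above 3.06 rad and z of cover_mid in the frame of board between 0.033 and 0.041 m), for 0.2 s.
At the end, for the whole second after the job is handed in: The cover lies joint face down, flat on the board's deck (within 4 mm in height), its edge against the back stop within 5 mm and square to it within 0.05 rad, nowhere past the side edges of the board by more than 7 mm, and at rest (all of step 2 and x of cover_mid in the frame of board between 0.006 and 0.016 m and y of cover_mid in the frame of board between -0.032 and 0.032 m and (angle between the x axis of cover and the x axis of board, either way round below 0.05 rad or angle between the x axis of cover and the y axis of board, either way round below 0.05 rad) and linear speed of cover below 0.02 m/s and angular speed of cover below 0.1 rad/s); the robot touches nothing.
It fails at once if the small carton is moved by more than 25 mm (distance of small_carton_mid from where it was at the start of the episode above 0.025 m).
It fails at once if the roll of masking tape is moved by more than 25 mm (distance of masking_tape_mid from where it was at the start of the episode above 0.025 m).
It fails at once if the torch is moved by more than 25 mm (distance of torch_mid from where it was at the start of the episode above 0.025 m).
It also fails if it takes over 56 s, if anything falls off the work surface, if the arm or the gripper's body presses on something with over 40 N, if the wrist force passes 120 N, or if a joint passes its speed limit or range.

## Robot

A 6-joint arm with a two-finger parallel gripper is mounted at the origin on the work surface; the furniture and walls round the work are solid. World frame = base frame: x ahead of the robot, y to its left, z up, the work surface at z = 0. Lengths are in m, angles in rad, forces in N, time in s.
With the tool pointing down it reaches from about 0.25 to 0.775 m from the base axis. Payload 4 kg.
Tool frame: the origin (TCP) lies midway between the tips of the shut fingers; the grasp point (between the pads) lies 19 mm behind it; z points along the fingers, y is the line along which they close (so a half turn about z gives the same grasp; the last joint's range is limited). The gripper opens to 94 mm and grips with 3 to 60 N. Pads are 16 mm wide; open, the fingers measure 119 mm over their backs; the gripper's body (75 mm by 177 mm) begins 78 mm behind the grasp point.
Start: joints at [1.096, 0.087, 1.371, -0, 1.684, -0.103], TCP at [0.2, 0.512, 0.206] pointing down, gripper open.
Joint ranges: [-3.1, 3.1], [-0.76, 2.03], [0.27, 2.55], [-1.08, 4.22], [0.17, 2.65], [-2.57, 2.57]. Speed limits (rad/s): [2.79, 2.79, 3.14, 3.14, 3.14, 3.14].

## Interface

Orientations are given as a rotation vector (axis times angle).
In Python, from plant import sensors, viewer, order, spotter gives the robot as it stands.
- The arm moves only by the shell command python3 -m handwheel 'ROWS' [OPENING] [FORCE]. ROWS is JSON, a list of rows, each a list of 4 numbers: the shift along the tool's x, y, z in cm, then the turn about the tool's z in rad. A call has 1 to 8 rows; each row shifts and turns the commanded pose from where the row before left it, along the tool's axes as they then stand; what a row does not reach is not made up. A row lasts 1/8 s, in which the tool goes at most 62.5 mm and 10.7 degrees, less where a joint would pass 70% of its speed; a pose out of reach is approached as far as the arm can. A call with a gripper value outside its range is refused whole. OPENING is the closure, from 0 (fully open) to 1 (shut), set as the call begins (- or left out, the last holds). The fingers move at their own pace and stop on an object; FORCE is the grip in N (left out, the last holds). Time passes only in rows, so rows that do not move let the fingers close. It gives the time, the measured TCP pose, the force, the opening and the grip force at its end, in the units of the state.
- sensors.get_obs(): the state, without advancing time (a new reading comes with each control period).
- viewer.capture(name): name is "side" or "top" or "wrist"; returns (picture, depth): 480x640x3 uint8, red, green, blue; 480x640 float32, m along the optical axis (not along the pixel's ray), 0 where there is no reading.
- viewer.calibration(name): a dict with "K" (3x3 intrinsics, pixels), "view" (4x4, takes a point from world to camera coordinates); the wrist camera has in their place "mount" (4x4, takes a point from camera to tool coordinates, whose origin is the TCP and whose axes are the flange's). Camera axes: x right, y down, z forward; pixel columns grow to the right and rows downward; lengths in m; the calibration is good to about 2 mm. A picture is of the moment at which its call begins: read the wrist's pose just before it. calibration takes no time and is no camera call.
- order.close_job(): hands the job in; it is judged then, once.
Trained networks look in the newest picture that a camera, given by its name, has taken for a name from the list of things; names that differ only in an ending like _2 or _b are one class to them, and where a whole thing is asked for, a point or a joint stands for the part that bears it (a point fixed in the world has none). Each returns a list of dicts, best first, with "p" (0 to 1); they miss things now and then, are a little off and sometimes report something else, mostly with a low value. They report only what shows in the picture. A call takes as long as a camera call. They do not tell look-alikes from the thing itself.
- spotter.find_in(camera, target): "box" ([left, top, right, bottom] in pixels, round what is visible of it).
- spotter.regions_of(camera, target): "mask" (480x640 bool, what is visible of it) and "box" ([left, top, right, bottom] in pixels, round what is visible of it).
- spotter.spot_point(camera, target): "centre" ([row, column] in pixels: a listed point, or the origin of a listed thing).
The state is a dict: "t": time; "joints": joint angles; "dq": joint speeds; "effort": joint torques, N m; "tool_pos": TCP position; "eef_rot": TCP orientation; "wrist_force": force on the tool from outside, world axes, zero at the start; "ft_torque": the same for the moment, N m; "width": finger opening in m; "grasp_force": force on a finger pad.
Only numpy, scipy, OpenCV 4.12 (cv2) and the standard library are available. Lean on these libraries where they do the work, as an engineer would, in place of code of your own. Each camera call takes 0.05 s, during which the arm holds its last target. There are 200 camera calls.

## Working session

There is one attempt and no reset: what is moved stays moved. The work goes in short steps, Python scripts to look and compute and a shell command to move; the robot and the scene stay as the last step left them, time stands still between calls to the robot, and variables do not carry over. Pictures are saved under pics/ and viewed, at most 10 in all, crops included, and the job is handed in when it is done.

```bash
ls; mkdir -p pics; cat > h.py <<'E'
import numpy as np, cv2
from scipy.spatial.transform import Rotation as R
from plant import sensors, viewer, order, spotter
def world(name,d,mask=None):
    c=viewer.calibration(name);K=np.array(c["K"]);V=np.linalg.inv(np.array(c["view"]))
    v,u=np.nonzero((d>0) if mask is None else (mask&(d>0)))
    z=d[v,u];P=np.c_[(u-K[0,2])/K[0,0]*z,(v-K[1,2])/K[1,1]*z,z,np.ones(len(z))]
    return (P@V.T)[:,:3],v,u
def save(n,im): cv2.imwrite("pics/"+n+".png",im[:,:,::-1])
E
python3 - <<'E'
from h import *
o=sensors.get_obs();print(o["t"],o["tool_pos"],o["eef_rot"],o["wrist_force"],o["width"]);print(R.from_rotvec(o["eef_rot"]).as_matrix().round(3))
for n in("top","side"):
    im,d=viewer.capture(n);save(n,im);np.save(n+"_d.npy",d)
    for t in("cover","board","small_carton_mid","masking_tape_mid","torch_mid"):
        for r in spotter.regions_of(n,t)[:3]:
            P,_,_=world(n,d,r["mask"])
            print(n,t,round(r["p"],2),np.round(r["box"]),np.median(P,0).round(3),P.min(0).round(3),P.max(0).round(3), im[r["mask"]].mean(0).round())
E
```

```text
pics
0.0 [0.19957843 0.5119196  0.20431422] [-0.5805735  -3.08686552  0.00332669] [-0.25096618 -0.18762573  0.32381348] 0.09373951670534945
[[-0.932  0.363 -0.001]
 [ 0.363  0.932 -0.002]
 [ 0.    -0.002 -1.   ]]
top cover 0.91 [267. 198. 342. 273.] [0.511 0.43  0.027] [0.431 0.348 0.   ] [0.592 0.512 0.035] [195. 195. 198.]
top cover 0.78 [172. 228. 242. 306.] [0.441 0.633 0.027] [ 0.363  0.554 -0.002] [0.52  0.717 0.034] [196.  75.  74.]
top cover 0.19 [318. 230. 433. 344.] [0.407 0.281 0.025] [ 0.288  0.166 -0.004] [0.525 0.398 0.048] [224. 201. 158.]
top board 0.95 [318. 225. 432. 341.] [0.408 0.281 0.025] [0.293 0.166 0.   ] [0.525 0.398 0.048] [226. 202. 159.]
top board 0.6 [334. 172. 376. 217.] [0.601 0.328 0.024] [ 0.548  0.281 -0.002] [0.647 0.372 0.031] [202. 186. 150.]
top small_carton_mid 0.71 [250. 304. 303. 350.] [0.324 0.484 0.071] [ 0.273  0.434 -0.003] [0.363 0.534 0.077] [197. 171. 128.]
top masking_tape_mid 0.56 [332. 173. 376. 218.] [0.602 0.326 0.025] [ 0.548  0.281 -0.002] [0.64  0.372 0.031] [207. 191. 154.]
top torch_mid 0.72 [282. 145. 339. 162.] [0.685 0.415 0.027] [ 0.662  0.358 -0.002] [0.708 0.486 0.041] [118. 116. 113.]
side cover 0.87 [280. 233. 360. 291.] [0.505 0.437 0.027] [ 0.428  0.324 -0.   ] [0.59  0.513 0.031] [171. 172. 174.]
side board 0.59 [343. 194. 462. 276.] [0.397 0.292 0.025] [ 0.289  0.124 -0.001] [0.534 0.438 0.072] [206. 179. 126.]
side small_carton_mid 0.82 [384. 264. 447. 338.] [0.316 0.508 0.064] [ 0.279  0.43  -0.   ] [0.365 0.536 0.075] [165. 138.  98.]
side masking_tape_mid 0.81 [282. 206. 333. 240.] [0.591 0.33  0.018] [ 0.537  0.277 -0.001] [0.637 0.373 0.028] [176. 156. 117.]
side torch_mid 0.9 [212. 215. 266. 263.] [0.678 0.42  0.025] [0.66  0.357 0.001] [0.703 0.482 0.039] [95. 95. 91.]
```

View pics/top.png

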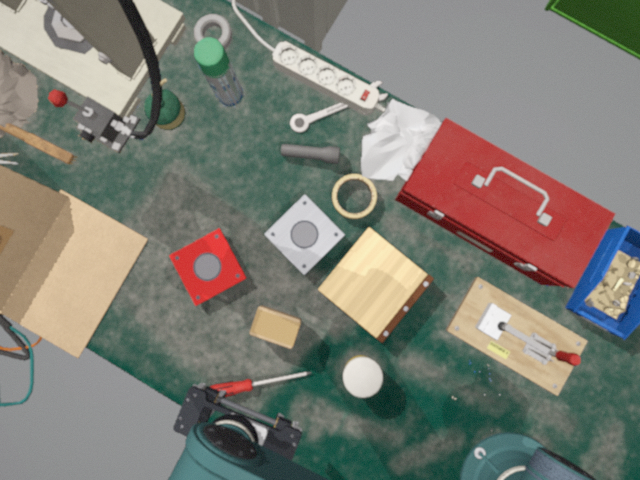

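```bash
cat >> h.py <<'E'
def rect(P): # minAreaRect in world xy
    r=cv2.minAreaRect((P[:,:2]*1000).astype(np.float32)); return np.array(r[0]).round(1),np.array(r[1]).round(1),round(r[2],1)
E
python3 - <<'E'
from h import *
d=np.load("top_d.npy")
def box(b,lo,hi):
    m=np.zeros(d.shape,bool);m[b[1]-4:b[3]+5,b[0]-4:b[2]+5]=1
    P,v,u=world("top",d,m);return P[(P[:,2]>lo)&(P[:,2]<hi)]
def trim(P): # largest comp
    g=np.zeros((500,700),np.uint8);ij=(P[:,:2]*500).astype(int);g[ij[:,0],ij[:,1]]=1
    g=cv2.morphologyEx(g,cv2.MORPH_CLOSE,np.ones((5,5)));n,l,s,_=cv2.connectedComponentsWithStats(g);k=1+s[1:,4].argmax()
    return P[l[ij[:,0],ij[:,1]]==k]
print("cover",rect(trim(box((267,198,342,273),.021,.032))))
b=box((318,225,432,341),.018,.055)
print("board",rect(trim(b)));s=b[b[:,2]>.036];print("stop",rect(trim(s)),len(s),np.median(s,0))
E
```

```text
cover (array([511.8, 430.9]), array([120.6, 119.4]), 45.5)
board (array([409.4, 282. ]), array([170.5, 170.2]), 51.2)
stop (array([360.8, 221.4]), array([ 15.2, 169.6]), 51.0) 601 [0.36039912 0.22177367 0.04240075]
```

The top picture shows the metal cover at pixel (305,234), the board at (375,283) with its dark stop on the lower right, and the tape at (355,196). The torch is at (310,152), the carton at (275,327) and the red look-alike at (207,266). The measured sizes match. First I'll turn the tool so that its x points along the board's x.

```bash
python3 -m handwheel '[[0,0,0,-0.18],[0,0,0,-0.18],[0,0,0,-0.18],[0,0,0,-0.18],[0,0,0,-0.18],[0,0,0,-0.18],[0,0,0,-0.18],[0,0,0,0]]' 0.3 && python3 -m handwheel '[[-2.7,-3.7,0,0],[-2.7,-3.7,0,0],[-2.7,-3.7,0,0],[-2.7,-3.7,0,0],[-2.7,-3.7,0,0],[-2.7,-3.7,0,0],[-2.7,-3.7,0,0],[-2.7,-3.7,0,0]]'
cat >> h.py <<'E'
TH=np.deg2rad(51.1);EX=-np.array([np.cos(TH),np.sin(TH)]);EY=np.array([-EX[1],EX[0]]);B0=np.array([409.4,282.])
def st():
    o=sensors.get_obs();p=o["tool_pos"]*1000;d=p[:2]-B0;M=R.from_rotvec(o["eef_rot"]).as_matrix();f=o["wrist_force"]
    print("t%.2f board x%.1f y%.1f z%.1f yawerr(cw about tool z)%.4f tilt%.4f F fx%.1f fy%.1f fz%.1f w%.3f"%(o["t"],d@EX,d@EY,p[2],np.arctan2(M[:2,0]@EY,M[:2,0]@EX),M[2,2]+1,f[:2]@EX,f[:2]@EY,f[2],o["width"]))
E
python3 -c "
from h import *;st()"
```

```text
t: 1.6
tool_pos: [0.1998, 0.5124, 0.2055]
eef_rot: [-1.347, 2.838, 0.0]
wrist_force: [0.3, -0.9, -0.1]
width: 0.0659
grasp_force: 0.0
t: 2.6
tool_pos: [0.5672, 0.4932, 0.2054]
eef_rot: [-1.345, 2.839, 0.0]
wrist_force: [1.3, 0.9, 0.1]
width: 0.0659
grasp_force: 0.0
t2.60 board x-263.4 y-9.8 z205.4 yawerr(cw about tool z)-0.0071 tilt0.0000 F fx-1.5 fy0.5 fz0.1 w0.066
```

```bash
python3 -m handwheel '[[0,0.4,4,-0.007],[0,0,4,0],[0,0,4,0],[0,0,4,0],[0,0,3,0],[0,0,1.1,0],[0,0,0,0]]' >/dev/null; python3 - <<'E'
from h import *
st()
im,d=viewer.capture("side");save("s2",im[130:400,180:520]);
E
```

```text
t3.48 board x-262.4 y-15.1 z4.0 yawerr(cw about tool z)0.0020 tilt0.0000 F fx-0.3 fy-1.0 fz1.3 w0.066
```

View pics/s2.png

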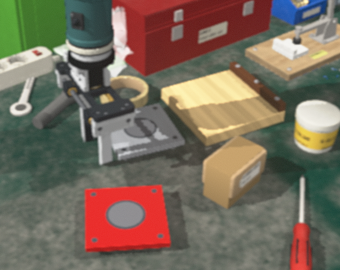

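The side view shows the fingers down behind the cover, near crop pixel (105,150), and clear of the bystanders. Next I push the cover to the wall.

```bash
python3 -m handwheel '[[0.5,0,0,0],[0.5,0,0,0],[0.5,0,0,0],[0.5,0,0,0],[0.5,0,0,0],[0.5,0,0,0],[0.5,0,0,0],[0.5,0,0,0]]' >/dev/null; python3 -c "from h import *;st()"; python3 -m handwheel '[[0.3,0,0,0],[0.2,0,0,0],[0.1,0,0,0],[0,0,0,0]]' >/dev/null; python3 -c "from h import *;st()"
```

```text
t4.53 board x-223.0 y-14.5 z5.1 yawerr(cw about tool z)0.0033 tilt0.0000 F fx-3.8 fy0.2 fz3.6 w0.066
t5.03 board x-216.6 y-14.8 z4.5 yawerr(cw about tool z)0.0034 tilt0.0000 F fx-3.4 fy-0.7 fz2.1 w0.066
```

```bash
for i in 1 2; do python3 -m handwheel '[[0.2,0,0,0],[0.1,0,0,0],[0,0,0,0]]' >/dev/null; python3 -c "from h import *;st()"; done
```

```text
t5.40 board x-213.4 y-14.9 z4.4 yawerr(cw about tool z)0.0033 tilt0.0000 F fx-4.2 fy0.8 fz2.8 w0.066
t5.78 board x-212.8 y-14.7 z4.4 yawerr(cw about tool z)0.0025 tilt0.0000 F fx-9.4 fy1.5 fz0.2 w0.065
```

```bash
python3 -m handwheel '[[0.2,0,0,0],[0.1,0,0,0],[0,0,0,0]]' >/dev/null; python3 -c "from h import *;st()"; python3 -m handwheel '[[0.05,0,-0.4,0],[0,0,-0.5,0],[0,0,-0.6,0],[0,0,-0.6,0]]' >/dev/null; python3 -c "from h import *;st()"
```

```text
t6.15 board x-212.8 y-14.7 z5.6 yawerr(cw about tool z)0.0025 tilt0.0001 F fx-14.8 fy0.2 fz-1.7 w0.066
t6.65 board x-211.7 y-14.7 z26.8 yawerr(cw about tool z)0.0032 tilt0.0001 F fx-12.3 fy0.2 fz0.1 w0.066
```

```bash
cat >> h.py <<'E'
def prof(tool=True):
    im,d=viewer.capture("side");P,v,u=world("side",d)
    D=(P[:,:2]*1000-B0);x=D@EX;y=D@EY;z=P[:,2]*1000
    for lo in range(-240,-10,15):
        m=(x>=lo)&(x<lo+15)&(abs(y+14)<62)&(z>-5)&(z<200)
        m2=m&(abs(y+14)<20)
        print(lo,"n",m.sum(),"all z pct",np.percentile(z[m],[5,50,95]).round() if m.sum() else "", "mid",np.percentile(z[m2],[5,50,95]).round() if m2.sum() else "")
    return im
E
python3 - <<'E'
from h import *
im=prof();save("s3",cv2.resize(im[130:330,230:470],None,fx=2.5,fy=2.5))
E
```

```text
-240 n 1148 all z pct [  1. 148. 184.] mid [  2. 161. 193.]
-225 n 1118 all z pct [  1.  59. 186.] mid [  1. 168. 197.]
-210 n 952 all z pct [  1.  48. 188.] mid [  1. 168. 196.]
-195 n 689 all z pct [  1.  47. 190.] mid [  1. 175. 196.]
-180 n 353 all z pct [ 1. 42. 45.] mid [ 2. 44. 45.]
-165 n 373 all z pct [ 1. 40. 43.] mid [40. 41. 43.]
-150 n 363 all z pct [ 2. 37. 40.] mid [37. 39. 41.]
-135 n 347 all z pct [ 1. 34. 38.] mid [34. 37. 38.]
-120 n 354 all z pct [ 1. 32. 35.] mid [30. 33. 35.]
-105 n 366 all z pct [ 1. 29. 32.] mid [27. 30. 32.]
-90 n 362 all z pct [ 2. 25. 29.] mid [23. 27. 29.]
-75 n 320 all z pct [23. 24. 26.] mid [23. 24. 27.]
-60 n 323 all z pct [23. 25. 27.] mid [23. 25. 26.]
-45 n 308 all z pct [23. 25. 27.] mid [23. 25. 27.]
-30 n 311 all z pct [23. 25. 27.] mid [23. 25. 27.]
-15 n 294 all z pct [23. 25. 27.] mid [23. 25. 27.]
```

View pics/s3.png

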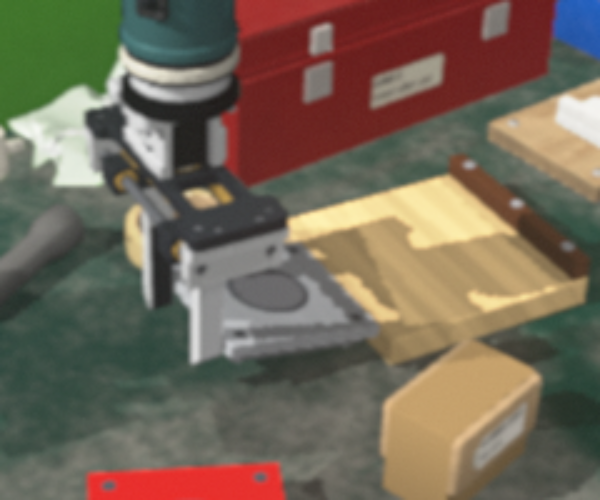

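The cover is hinging up on the wall, tilted about 10°, with its far edge at crop pixel (380,325). I continue along the arc.

```bash
python3 -m handwheel '[[0.1,0,-0.5,0],[0.1,0,-0.5,0],[0.12,0,-0.5,0],[0.14,0,-0.5,0]]' >/dev/null; python3 -c "from h import *;st()";python3 -m handwheel '[[0.18,0,-0.5,0],[0.2,0,-0.5,0],[0.2,0,-0.5,0],[0.22,0,-0.5,0]]' >/dev/null; python3 -c "from h import *;st()"
```

```text
t7.20 board x-207.2 y-14.7 z47.5 yawerr(cw about tool z)0.0033 tilt0.0001 F fx-12.0 fy-1.0 fz1.0 w0.066
t7.70 board x-198.8 y-14.7 z67.9 yawerr(cw about tool z)0.0034 tilt0.0001 F fx-11.5 fy0.3 fz4.2 w0.066
```

```bash
python3 -m handwheel '[[0.28,0,-0.5,0],[0.32,0,-0.52,0],[0.34,0,-0.52,0],[0.37,0,-0.5,0],[0.38,0,-0.5,0]]' >/dev/null; python3 - <<'E'
from h import *
st()
im=prof();st()
E
```

```text
t8.32 board x-181.1 y-14.8 z93.6 yawerr(cw about tool z)0.0032 tilt0.0000 F fx-8.8 fy0.3 fz5.5 w0.066
-240 n 386 all z pct [0. 2. 5.] mid [0. 2. 5.]
-225 n 389 all z pct [  0.   3. 197.] mid [0. 3. 4.]
-210 n 376 all z pct [ 0.  2. 53.] mid [1. 2. 5.]
-195 n 942 all z pct [  1. 113. 172.] mid [0. 2. 4.]
-180 n 921 all z pct [  1.  97. 165.] mid [  1.   4. 108.]
-165 n 570 all z pct [  1.   4. 111.] mid [  1.   2. 106.]
-150 n 516 all z pct [ 1.  3. 93.] mid [ 1.  3. 92.]
-135 n 531 all z pct [ 1.  4. 78.] mid [ 1.  4. 81.]
-120 n 463 all z pct [ 1.  4. 64.] mid [ 1.  3. 63.]
-105 n 273 all z pct [ 1.  5. 48.] mid [ 1. 37. 51.]
-90 n 273 all z pct [ 1. 24. 34.] mid [23. 26. 36.]
-75 n 313 all z pct [23. 25. 27.] mid [23. 25. 27.]
-60 n 318 all z pct [23. 25. 27.] mid [23. 24. 27.]
-45 n 311 all z pct [23. 25. 27.] mid [23. 25. 26.]
-30 n 301 all z pct [23. 25. 26.] mid [23. 25. 26.]
-15 n 301 all z pct [23. 25. 27.] mid [23. 25. 26.]
t8.38 board x-180.6 y-14.7 z94.3 yawerr(cw about tool z)0.0032 tilt0.0000 F fx-8.7 fy-0.5 fz4.7 w0.066
```

```bash
python3 -m handwheel '[[0.42,0,-0.45,0],[0.44,0,-0.4,0],[0.45,0,-0.35,0],[0.46,0,-0.3,0],[0.47,0,-0.2,0]]' >/dev/null; python3 - <<'E'
from h import *
st()
im=prof();save("s4",cv2.resize(im[130:330,230:470],None,fx=2.5,fy=2.5))
E
```

```text
t9.00 board x-160.5 y-14.6 z113.0 yawerr(cw about tool z)0.0036 tilt0.0001 F fx-11.0 fy-0.8 fz13.5 w0.066
-240 n 379 all z pct [0. 2. 4.] mid [0. 2. 4.]
-225 n 376 all z pct [0. 2. 4.] mid [1. 3. 5.]
-210 n 364 all z pct [0. 2. 5.] mid [0. 2. 5.]
-195 n 368 all z pct [1. 2. 5.] mid [1. 3. 4.]
-180 n 693 all z pct [  1.   5. 184.] mid [0. 3. 5.]
-165 n 1041 all z pct [  1. 122. 182.] mid [  1.   3. 115.]
-150 n 817 all z pct [  1.  89. 130.] mid [  1.   4. 126.]
-135 n 585 all z pct [  1.   4. 104.] mid [ 1.  3. 66.]
-120 n 570 all z pct [ 1.  4. 77.] mid [ 0.  3. 39.]
-105 n 380 all z pct [ 0.  3. 54.] mid [-0.  2.  4.]
-90 n 197 all z pct [ 1.  6. 32.] mid [0. 1. 3.]
-75 n 214 all z pct [23. 25. 26.] mid [23. 25. 26.]
-60 n 317 all z pct [23. 25. 26.] mid [22. 25. 27.]
-45 n 301 all z pct [23. 25. 26.] mid [23. 25. 26.]
-30 n 314 all z pct [23. 25. 27.] mid [22. 25. 26.]
-15 n 300 all z pct [23. 25. 27.] mid [23. 24. 26.]
```

View pics/s4.png

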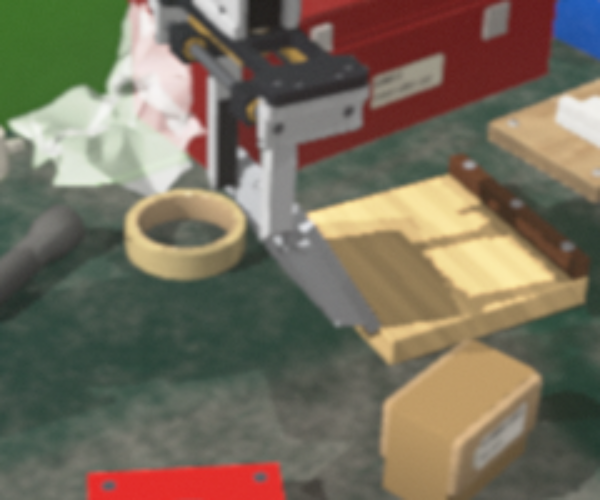

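The cover stands at about 60°, with the finger on the near bevel at crop pixel (275,225). I ease the down-force and follow the arc.

```bash
python3 -m handwheel '[[0.4,0,-0.5,0],[0.44,0,-0.4,0],[0.46,0,-0.3,0],[0.47,0,-0.26,0]]' >/dev/null; python3 -c "from h import *;st()";python3 -m handwheel '[[0.47,0,-0.23,0],[0.47,0,-0.2,0],[0.48,0,-0.17,0]]' >/dev/null; python3 -c "from h import *;st();prof()"
```

```text
t9.55 board x-139.6 y-14.6 z125.6 yawerr(cw about tool z)0.0035 tilt0.0000 F fx-6.2 fy-0.2 fz9.2 w0.066
t9.93 board x-124.5 y-14.6 z131.2 yawerr(cw about tool z)0.0034 tilt0.0000 F fx-3.3 fy-0.9 fz9.6 w0.066
-240 n 373 all z pct [1. 2. 4.] mid [0. 3. 5.]
-225 n 377 all z pct [0. 2. 4.] mid [1. 2. 5.]
-210 n 360 all z pct [0. 2. 4.] mid [1. 3. 4.]
-195 n 369 all z pct [1. 2. 4.] mid [0. 2. 4.]
-180 n 354 all z pct [0. 2. 5.] mid [1. 2. 5.]
-165 n 348 all z pct [1. 3. 4.] mid [1. 3. 4.]
-150 n 342 all z pct [0. 3. 4.] mid [1. 3. 5.]
-135 n 1038 all z pct [  1. 149. 195.] mid [  1.   3. 122.]
-120 n 1922 all z pct [  2.  93. 170.] mid [  1.  80. 135.]
-105 n 862 all z pct [  1.  54. 143.] mid [0. 3. 6.]
-90 n 352 all z pct [ 1.  4. 61.] mid [1. 2. 5.]
-75 n 90 all z pct [23. 25. 26.] mid 
-60 n 156 all z pct [23. 25. 27.] mid [23. 25. 27.]
-45 n 226 all z pct [23. 25. 27.] mid [22. 25. 27.]
-30 n 280 all z pct [23. 25. 27.] mid [23. 25. 27.]
-15 n 308 all z pct [23. 25. 27.] mid [23. 25. 27.]
```

```bash
python3 -m handwheel '[[0.55,0,-0.3,0],[0.53,0,-0.2,0],[0.52,0,-0.12,0],[0.5,0,-0.07,0]]' >/dev/null; python3 -c "from h import *;st()";python3 -m handwheel '[[0.5,0,-0.03,0],[0.5,0,0,0],[0.5,0,0,0],[0.5,0,0,0]]' >/dev/null; python3 -c "
from h import *;st();im=prof();save('s5',cv2.resize(im[130:330,230:470],None,fx=2.5,fy=2.5))"
```

```text
t10.47 board x-101.3 y-14.5 z135.9 yawerr(cw about tool z)0.0031 tilt0.0000 F fx-0.8 fy0.1 fz6.1 w0.065
t10.97 board x-80.6 y-14.5 z136.0 yawerr(cw about tool z)0.0031 tilt0.0000 F fx0.5 fy1.2 fz5.2 w0.066
-240 n 376 all z pct [0. 2. 4.] mid [0. 2. 4.]
-225 n 384 all z pct [0. 2. 4.] mid [0. 3. 5.]
-210 n 360 all z pct [0. 2. 5.] mid [1. 3. 5.]
-195 n 365 all z pct [0. 3. 5.] mid [0. 2. 5.]
-180 n 350 all z pct [0. 2. 4.] mid [1. 2. 4.]
-165 n 350 all z pct [1. 2. 4.] mid [1. 2. 4.]
-150 n 351 all z pct [0. 2. 5.] mid [0. 2. 5.]
-135 n 335 all z pct [0. 2. 4.] mid [0. 3. 4.]
-120 n 333 all z pct [0. 2. 4.] mid [0. 2. 5.]
-105 n 1154 all z pct [ 1. 55. 86.] mid [ 1. 58. 85.]
-90 n 2296 all z pct [  3. 108. 188.] mid [  2. 103. 132.]
-75 n 755 all z pct [ 25. 134. 186.] mid [133. 137. 142.]
-60 n 249 all z pct [ 23. 129. 144.] mid [ 25. 142. 144.]
-45 n 146 all z pct [23. 25. 27.] mid [22. 25. 27.]
-30 n 187 all z pct [23. 25. 27.] mid [23. 25. 26.]
-15 n 223 all z pct [23. 25. 27.] mid [23. 25. 27.]
```

View pics/s5.png

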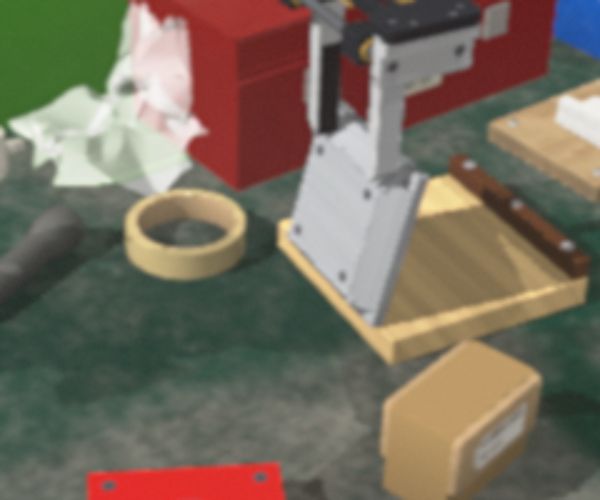

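The cover leans past vertical, about 103°, with its lower edge hooked on the board's front edge and the finger on the bevel at crop pixel (390,175). I keep pushing.

```bash
python3 -m handwheel '[[0.6,0,0,0],[0.6,0,0,0],[0.6,0,0,0],[0.6,0,0,0],[0,0,0,0],[0,0,0,0]]' >/dev/null; python3 -c "
from h import *;st();im=prof();save('s6',cv2.resize(im[130:330,230:470],None,fx=2.5,fy=2.5))"
```

```text
t11.78 board x-58.5 y-14.3 z135.8 yawerr(cw about tool z)0.0034 tilt0.0000 F fx-0.1 fy-0.6 fz-0.9 w0.066
-240 n 381 all z pct [1. 2. 4.] mid [1. 2. 4.]
-225 n 375 all z pct [1. 2. 4.] mid [1. 3. 4.]
-210 n 365 all z pct [1. 2. 4.] mid [1. 2. 4.]
-195 n 363 all z pct [0. 2. 4.] mid [0. 2. 4.]
-180 n 361 all z pct [0. 2. 4.] mid [0. 2. 4.]
-165 n 346 all z pct [0. 2. 5.] mid [0. 2. 4.]
-150 n 349 all z pct [0. 2. 4.] mid [0. 3. 4.]
-135 n 343 all z pct [0. 3. 5.] mid [1. 2. 4.]
-120 n 334 all z pct [0. 2. 5.] mid [0. 3. 5.]
-105 n 325 all z pct [0. 3. 5.] mid [0. 3. 5.]
-90 n 836 all z pct [ 1. 17. 35.] mid [ 1. 17. 36.]
-75 n 966 all z pct [ 32.  48. 193.] mid [35. 44. 51.]
-60 n 744 all z pct [ 30. 137. 195.] mid [48. 51. 53.]
-45 n 364 all z pct [25. 50. 52.] mid [49. 50. 53.]
-30 n 359 all z pct [26. 50. 52.] mid [49. 51. 52.]
-15 n 352 all z pct [25. 50. 52.] mid [49. 51. 53.]
```

View pics/s6.png

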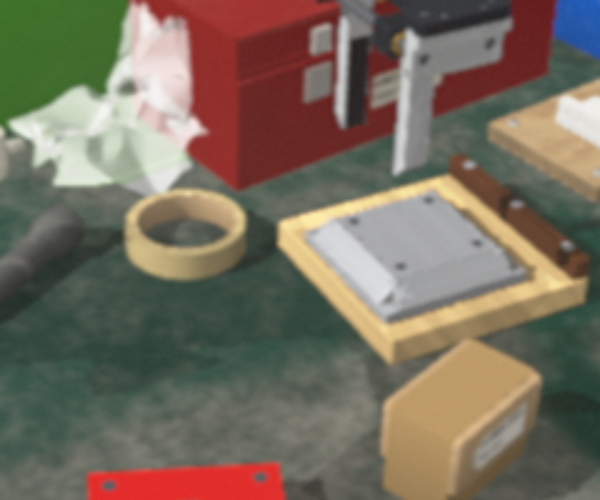

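The cover lies flat on the board with its bevelled face up, centred near crop pixel (420,250). Next I go round behind it, lower, and push it to the stop.

```bash
python3 -m handwheel '[[-2.8,0,0,0],[-2.8,0,0,0],[0,0,4,0],[0,0,4,0],[0,0,2.3,0],[0,0,0.5,0],[0,0,0,0]]' >/dev/null; python3 - <<'E'
from h import *
st()
im,d=viewer.capture("top");P,v,u=world("top",d);D=P[:,:2]*1000-B0;x=D@EX;y=D@EY;z=P[:,2]*1000
m=(x>-90)&(x<60)&(abs(y)<95)&(z>30)&(z<56)
r=cv2.minAreaRect(np.c_[x,y][m].astype(np.float32));print(r)
E
```

```text
t12.70 board x-114.8 y-14.4 z28.2 yawerr(cw about tool z)0.0034 tilt0.0000 F fx0.3 fy0.3 fz0.6 w0.066
((-12.185165405273438, 6.5796661376953125), (160.68276977539062, 125.46111297607422), 84.8212890625)
```

```bash
python3 -m handwheel '[[1,0,0,0],[1,0,0,0],[0.7,0,0,0],[0.6,0,0,0],[0.6,0,0,0],[0.5,0,0,0],[0.4,0,0,0],[0.3,0,0,0]]' >/dev/null; python3 -c "from h import *;st()"; for i in 1 2; do python3 -m handwheel '[[0.2,0,0,0],[0.2,0,0,0],[0,0,0,0]]' >/dev/null; python3 -c "from h import *;st()"; done
```

```text
t13.75 board x-63.9 y-14.2 z28.3 yawerr(cw about tool z)0.0033 tilt0.0000 F fx-2.7 fy-0.2 fz1.8 w0.066
t14.12 board x-59.8 y-14.2 z28.1 yawerr(cw about tool z)0.0034 tilt0.0000 F fx-3.9 fy-0.8 fz3.4 w0.066
t14.50 board x-56.7 y-14.0 z28.1 yawerr(cw about tool z)0.0030 tilt0.0000 F fx-6.8 fy1.0 fz1.4 w0.066
```

One more press against the stop, then I back off and check.

```bash
python3 -m handwheel '[[0.15,0,0,0],[0.15,0,0,0],[0,0,0,0],[0,0,0,0]]' >/dev/null; python3 -c "from h import *;st()"; python3 -m handwheel '[[-1,0,0,0],[-4,0,0,0],[-4,0,0,0],[0,0,-6,0],[-2,-4,-6,0],[-4,-4,0,0],[-4,-4,0,0],[0,0,0,0]]' >/dev/null; python3 - <<'E'
from h import *
st()
im,d=viewer.capture("top");save("t2",im);P,v,u=world("top",d);D=P[:,:2]*1000-B0;x=D@EX;y=D@EY;z=P[:,2]*1000
m=(x>-70)&(x<85)&(abs(y)<80)&(z>29)&(z<58)
for a in range(-75,75,15):
    k=m&(y>=a)&(y<a+15)
    if k.sum(): print(a,"xmin %.0f n%d"%(np.percentile(x[k],1),k.sum()))
t=(z>46)&(z<56)&(x<66)&m
for nm,k in(("face50",t),("all",m&(x<66))): print(nm,cv2.minAreaRect(np.c_[x,y][k].astype(np.float32)),np.median(z[k]))
k=(x>60)&(x<100)&(abs(y)<90)&(z>37)&(z<48);print("stop",np.percentile(x[k],[2,98]))
E
```

```text
t15.00 board x-56.5 y-13.9 z28.5 yawerr(cw about tool z)0.0028 tilt0.0001 F fx-13.8 fy0.5 fz-1.9 w0.066
t16.00 board x-237.8 y101.0 z129.6 yawerr(cw about tool z)-0.0000 tilt0.0001 F fx0.0 fy-0.3 fz-0.8 w0.066
-75 xmin -49 n261
-60 xmin -48 n366
-45 xmin -49 n262
-30 xmin -49 n148
-15 xmin -49 n42
face50 ((0.18115997314453125, -50.86222457885742), (42.33879470825195, 102.99332427978516), 63.81328201293945) 50.249226580196705
all ((-8.92142105102539, -60.6073112487793), (69.10626983642578, 142.93580627441406), 63.31891632080078) 47.07272588336342
stop [70.52872265 83.95023705]
```

View pics/t2.png

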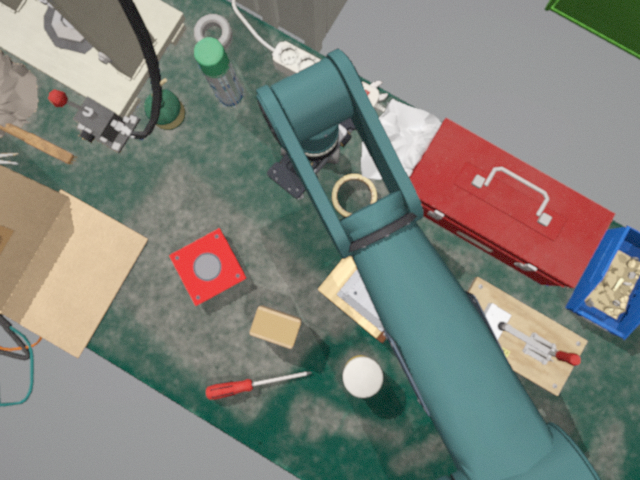

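The arm hides most of the board in the top view. The visible near edge, around pixel (345,290), is at x = -49 mm, which is exactly home. I check the sideways position and squareness with the side camera.

```bash
python3 - <<'E'
from h import *
im,d=viewer.capture("side");save("s7",cv2.resize(im[130:330,230:470],None,fx=2.5,fy=2.5));P,v,u=world("side",d);D=P[:,:2]*1000-B0;x=D@EX;y=D@EY;z=P[:,2]*1000
m=(x>-80)&(x<67)&(abs(y)<84)&(z>28)&(z<56)
for nm,k in(("face50",m&(z>47)),("all",m)): print(nm,cv2.minAreaRect(np.c_[x,y][k].astype(np.float32)),np.median(z[k]),k.sum())
o=sensors.get_obs();print(o["t"])
for n,t in(("small_carton_mid",1),("masking_tape_mid",1),("torch_mid",1)):
    r=spotter.regions_of("side",n)[:1]
    for q in r: print(n,np.median(world("side",d,q["mask"])[0],0).round(3))
E
```

```text
face50 ((12.329120635986328, -11.304008483886719), (102.12698364257812, 98.68273162841797), 89.56593322753906) 50.53920537286039 1431
all ((9.18719482421875, -10.37774658203125), (114.9231948852539, 141.66859436035156), 1.5303095579147339) 48.716143402727226 2554
16.1
small_carton_mid [0.316 0.508 0.064]
masking_tape_mid [0.59  0.334 0.018]
torch_mid [0.679 0.419 0.025]
```

View pics/s7.png

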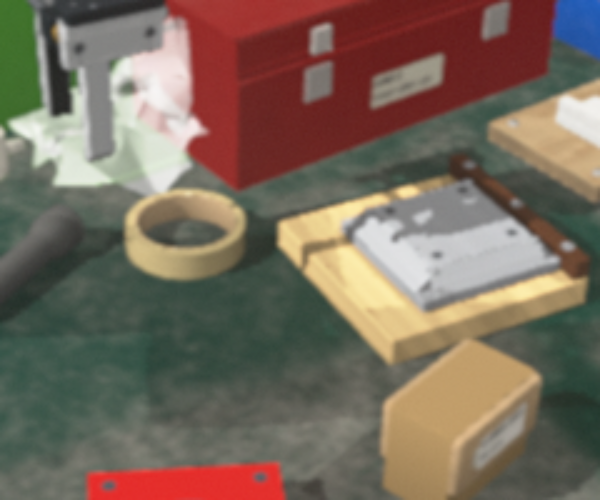

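The cover is flush against the stop at crop pixel (460,240), square to it, at x ≈ 11 mm and y ≈ -12 mm. The bystanders have not moved and the arm is clear, so I hand in.

```bash
python3 -c "
from plant import order;print(order.close_job())"
```

```text
the job is handed in; nothing more can be done
None
```

The cover was tipped over onto the board and slid flush and square against the back stop; the carton, tape and torch did not move, and I handed the job in at about 16 s (no verdict came back).

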